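Fit the camera head to the swing boom and bring it over the test cube

TASK

Swing the bare boom of the inspection stand well clear of the concrete cube, about a quarter turn towards the robot's side of the stand. With the boom still out there, slide the orange and black camera head onto the boom's bar until it is fully home against the dark collar and the brass ball has clicked up behind it. Then swing the boom back so that the head hangs centred above the cube, let go, and leave the cube and everything else where they stand.

Things in the scene. Friction and masses are not known exactly. Their poses are not given: they have to be found in the camera images.
- station: The fixed inspection stand: a blue base plate 190 x 320 x 12 mm with a steel post (radius 16 mm) that carries the yellow swing boom. Origin on the table under the post's axis; z up; the plate reaches 260 mm towards its -y and 60 mm towards its +y; the cube stands on the plate on the -y side of the post.
- boom (a joint): Angle of the boom about the vertical post, rad: at 0 the bar points along the stand's -y (over the plate); it grows as the boom turns clockwise seen from above, towards the stand's -x (the robot's side). Stops at -0.6 and 1.75. The hinge is held by friction (0.25 N m, so 1 to 2 N at the bar) and stays where it is left.
- boom_hinge (a point): Point on the hinge axis at the bar's centre line, 200 mm above the table. x points outwards along the bar, z up; turns with the boom. Outwards from the axis: yellow hub (radius 26 mm) and arm to 98 mm; dark collar 40 mm wide, 36 high, outer face at 110 mm; bare steel bar 18 x 18 mm square to 205 mm; round nose to 214 mm.
- boom_tip (a point): Tip of the bar's round nose, 214 mm from the hinge axis, on the bar's centre line (200 mm above the table). Axes as boom_hinge.
- boom_home (a point): Where the head's origin lies when the head hangs fully home on the bar: 145 mm from the hinge axis, 151 mm above the table. Axes as boom_hinge; it turns with the boom.
- catch (a joint): Height of the sprung brass ball in the bar's top, m: 0 = up, 5 mm proud of the bar's top face; -0.001 to -0.005 while the head passes over it. 22 mm long along the bar, centred 190 mm from the hinge axis, so it springs up behind the head over the last 10 mm to the collar and is fully up when the head is home. Where the head first meets it, pushing takes about 5 to 12 N along the bar.
- head: Loose camera head, about 0.3 kg: block 70 long (x) x 40 wide (y) x 66 mm high, orange upper part, black lower part, white disc on top. Origin: centre of its underside. A channel 23 mm wide, 22 mm high runs right through along x, 36 to 58 mm above the underside; it fits the 18 mm bar either way round. On the bar it hangs by the channel's roof, underside 49 mm below the bar's centre line.
- cube: Concrete test cube, 100 mm, 2.3 kg, standing on the stand's plate (underside 12 mm, top 112 mm above the table), its centre about 145 mm from the post's axis. Origin at the centre of its underside. Not to be moved.
- mould: Bystander: open steel cup-like mould, radius 40 mm, 90 mm high; origin at the centre of its underside.
- jar: Bystander: white jar with a blue cap, radius 34 mm, 85 mm high; origin at the centre of its underside.
- mallet: Bystander: hammer lying on the table to the robot's left, handle towards its -x.
- trowel: Bystander: spatula lying on the table beyond and to the right of the work.
Things that resemble listed ones, but are neither listed nor needed, are in the scene too. Of the things like the head, leave any that is pink or turquoise; of the rest the smaller one is meant.

How it is judged (in metres and radians):
On the way, in this order (a step that is already met when the one before it is completed fails the run):
1. the bare boom is swung well clear of the cube (tip of the bar more than 170 mm from the cube's centre, seen from above) (horizontal distance between boom_tip and cube above 0.17 m), for 0.2 s.
2. with the boom still clear, the head is fully home on the bar with the ball up behind it (x of head in the frame of boom_home between -0.004 and 0.004 m and y of head in the frame of boom_home between -0.006 and 0.006 m and z of head in the frame of boom_home between -0.008 and 0.008 m and value of joint catch above -0.0015 m and angle between the x axis of head and the x axis of boom_home, either way round below 0.12 rad and horizontal distance between boom_tip and cube above 0.17 m), for 0.2 s.
3. the head is swung back over the cube (x of head in the frame of boom_home between -0.004 and 0.004 m and y of head in the frame of boom_home between -0.006 and 0.006 m and z of head in the frame of boom_home between -0.008 and 0.008 m and value of joint catch above -0.0015 m and angle between the x axis of head and the x axis of boom_home, either way round below 0.12 rad and horizontal distance between head and cube below 0.015 m), for 0.2 s.
At the end, for the whole second after the job is handed in: The head hangs home on the bar (within 4 mm along it, 6 mm across, 8 mm in height, 0.12 rad) with the ball up (above -1.5 mm), its centre within 15 mm of the cube's, seen from above; boom and head at rest; the cube within 10 mm of where it stood (all of step 3 and velocity of joint boom between -0.05 and 0.05 rad/s and linear speed of head below 0.02 m/s and distance of cube from where it was at the start of the episode below 0.01 m); the robot touches nothing.
It fails at once if the cube is shifted (more than 10 mm) (distance of cube from where it was at the start of the episode above 0.01 m).
It fails at once if the mould is pushed about (more than 30 mm) (distance of mould from where it was at the start of the episode above 0.03 m).
It fails at once if the jar is pushed about (more than 30 mm) (distance of jar from where it was at the start of the episode above 0.03 m).
It fails at once if the hammer is pushed about (more than 30 mm) (distance of mallet from where it was at the start of the episode above 0.03 m).
It fails at once if the spatula is pushed about (more than 30 mm) (distance of trowel from where it was at the start of the episode above 0.03 m).
It also fails if it takes over 67 s, if anything falls off the work surface, if the arm or the gripper's body presses on something with over 40 N, if the wrist force passes 120 N, or if a joint passes its speed limit or range.

ROBOT

A 6-joint arm with a two-finger parallel gripper is mounted at the origin on the work surface. World frame = base frame: x ahead of the robot, y to its left, z up, the work surface at z = 0. Lengths are in mm, angles in rad, forces in N, time in s.
With the tool pointing down it reaches from about 400 to 925 mm from the base axis. Payload 12.5 kg.
Tool frame: the origin (TCP) lies midway between the tips of the shut fingers; the grasp point (between the pads) lies 19 mm behind it; z points along the fingers, y is the line along which they close (so a half turn about z gives the same grasp; the last joint's range is limited). The gripper opens to 95 mm and grips with 3 to 60 N. Pads are 20 mm wide; open, the fingers measure 119 mm over their backs; the gripper's body (75 mm by 180 mm) begins 59 mm behind the grasp point.
Start: joints at [-0.106, 0.491, 1.559, -0, 1.092, -0.106], TCP at [625.017, 0.021, 214.661] pointing down, gripper open.
Joint ranges: [-3.1, 3.1], [-0.84, 2.19], [0.05, 2.79], [-1.13, 4.28], [0.06, 2.93], [-2.69, 2.69]. Speed limits (rad/s): [2.22, 2.22, 2.79, 3.14, 3.14, 3.14].

INTERFACE

Orientations are given as [roll, pitch, yaw] about the fixed x, y, z axes, in that order (R = Rz(yaw) Ry(pitch) Rx(roll)).
In Python, from cell import state, read_camera, camera_info, env gives the robot as it stands.
- The arm moves only by the tool move_arm, never from a script. Its argument "commands" is a list of rows, each a list of 3 entries, a list of its own where there are three numbers: the shift along the world's x, y, z in cm, then the turn, a rotation vector about the world's x, y, z in degrees, then the opening, from 0 (shut) to 1 (fully open). A call has 1 to 10 rows; each row shifts and turns the commanded pose from where the row before left it; what a row does not reach is not made up. A row lasts 1/10 s, in which the tool goes at most 50 mm and 8.59 degrees, less where a joint would pass 70% of its speed; a pose out of reach is approached as far as the arm can. A call with a gripper value outside its range is refused whole. The fingers move at their own pace and stop on an object; the grip force is fixed at half the most. Time passes only in rows, so rows that do not move let the fingers close. It gives the time, the measured TCP pose, the force, the opening and the grip force at its end, in the units of the state.
- state(): the state, without advancing time (a new reading comes with each control period).
- read_camera(name): name is "scene" or "side" or "wrist"; returns the picture (384x512x3 uint8, blue, green, red); there is no depth.
- camera_info(name): a dict with "K" (3x3 intrinsics, pixels), "cam_to_world" (4x4, takes a point from camera to world coordinates). Camera axes: x right, y down, z forward; pixel columns grow to the right and rows downward; lengths in mm; the calibration is good to about 2 mm. A picture is of the moment at which its call begins: read the wrist's pose just before it. camera_info takes no time and is no camera call; for the wrist camera it gives the pose at the moment of the call.
- env.job_done(): hands the job in; it is judged then, once.
The state is a dict: "t": time; "joints": joint angles; "qvel": joint speeds; "tau": joint torques, N m; "eef_pos": TCP position; "tcp_rot": TCP orientation; "ft_force": force on the tool from outside, world axes, zero at the start; "moment": the same for the moment, N m; "opening": opening from 0.0 (shut) to 1.0 (fully open); "grip_force": force on a finger pad.
Only numpy, scipy, OpenCV 4.12 (cv2) and the standard library are available. Lean on these libraries where they do the work, as an engineer would, in place of code of your own. Each camera call takes 0.05 s, during which the arm holds its last target. There are 200 camera calls.

## Working session

There is one attempt and no reset: what is moved stays moved. The work goes in short steps, Python scripts to look and compute and a tool call to move; the robot and the scene stay as the last step left them, time stands still between calls to the robot, and variables do not carry over. Pictures are saved under pics/ and viewed, at most 10 in all, crops included, and the job is handed in when it is done.

Besides the shell and the picture viewer there is one more tool, called after "Call:" as name(argument=value, ...) on one line, values as JSON. move_arm: Moves the arm, as the interface text tells. Its arguments: {"type":"object","properties":{"commands":{"type":"array"}},"required":["commands"]}

```bash
ls; mkdir -p pics; cat > h.py <<'E'
import numpy as np, cv2
from cell import state, read_camera, camera_info, env
def ray(n,u,v,ci=None):
    ci=ci or camera_info(n); K=np.array(ci["K"]);T=np.array(ci["cam_to_world"])
    d=T[:3,:3]@np.linalg.inv(K)@np.array([u,v,1.]); return T[:3,3],d
def onz(n,u,v,z,ci=None):
    o,d=ray(n,u,v,ci); return o+d*(z-o[2])/d[2]
def proj(n,p,ci=None):
    ci=ci or camera_info(n); K=np.array(ci["K"]);T=np.array(ci["cam_to_world"])
    q=K@(T[:3,:3].T@(np.array(p,float)-T[:3,3])); return q[:2]/q[2]
def tri(n1,a,n2,b):
    A=[];B=[]
    for n,p in((n1,a),(n2,b)):
        o,d=ray(n,*p); d=d/np.linalg.norm(d); P=np.eye(3)-np.outer(d,d); A.append(P);B.append(P@o)
    return np.linalg.solve(sum(A),sum(B))
E
python3 - <<'E'
from h import *
for n in("scene","side","wrist"):
    im=read_camera(n); cv2.imwrite(f"pics/{n}0.png",im)
    print(n,np.round(camera_info(n)["cam_to_world"],2).tolist(),camera_info(n)["K"][0])
E
python3 -c "
import cv2
cv2.imwrite('pics/a0.png',cv2.resize(cv2.imread('pics/scene0.png'),(800,600)))
cv2.imwrite('pics/b0.png',cv2.resize(cv2.imread('pics/side0.png'),(800,600)))"
```

```text
pics
scene [[-0.38, 0.74, -0.55, 1216.14], [0.92, 0.32, -0.22, 300.07], [0.02, -0.6, -0.8, 1086.49], [0.0, 0.0, 0.0, 1.0]] [452.46030259   0.         250.53421729]
side [[0.9, -0.3, 0.31, 165.55], [-0.43, -0.63, 0.65, -735.5], [-0.0, -0.72, -0.7, 986.41], [0.0, 0.0, 0.0, 1.0]] [432.08304335   0.         256.21573899]
wrist [[1.0, 0.0, 0.0, 625.58], [0.0, -0.97, -0.23, 65.16], [0.0, 0.23, -0.97, 384.85], [0.0, 0.0, 0.0, 1.0]] [270.83583012   0.         257.82664651]
```

View pics/a0.png

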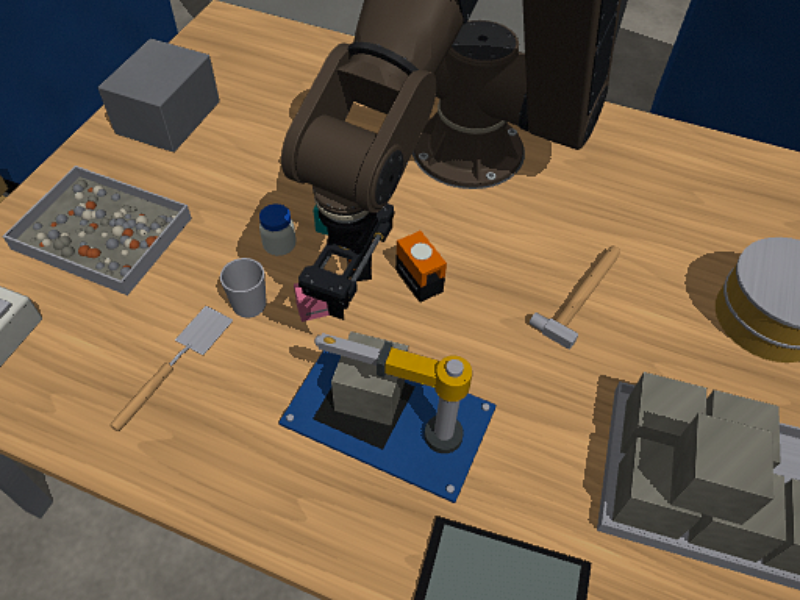

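View pics/b0.png

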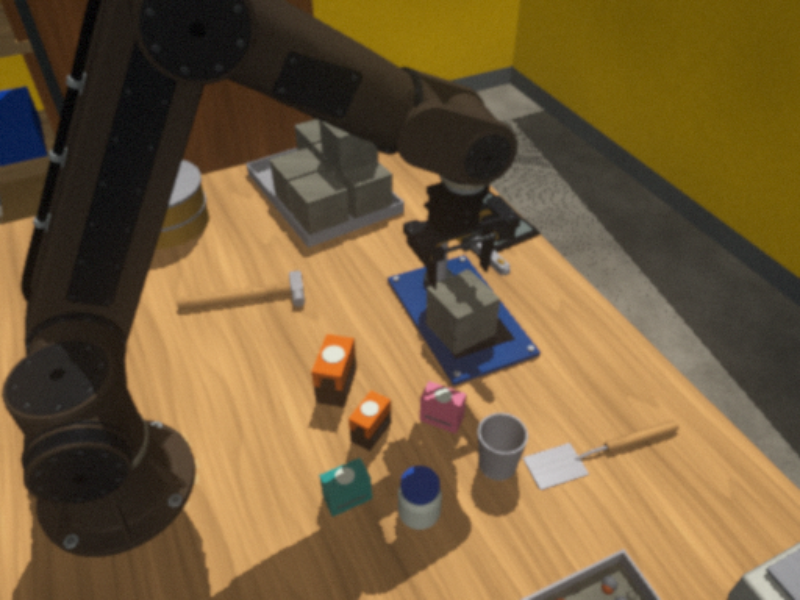

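Scene: the stand has its boom over the cube (tip ~(322,340), hub ~(453,368), 800x600 px). Side view: head-like items are large orange (334,362), small orange (370,418), pink (443,405) and turquoise (346,487). The smaller orange one at (370,418) fits the description. I'll enlarge that part to confirm and take measurements.

```bash
python3 - <<'E'
from h import *
im=cv2.imread("pics/side0.png"); 
cv2.imwrite("pics/c1.png",cv2.resize(im[200:340,180:320],(600,600),interpolation=cv2.INTER_CUBIC))
hsv=cv2.cvtColor(im,cv2.COLOR_BGR2HSV)
m=cv2.inRange(hsv,(5,200,150),(14,255,255))
c,_=cv2.findContours(m,0,2)
for k in c:
    if cv2.contourArea(k)>60: print("orange side",cv2.contourArea(k),cv2.boundingRect(k),cv2.minAreaRect(k))
w=cv2.inRange(hsv,(0,0,185),(179,60,255)); c,_=cv2.findContours(w,0,2)
for k in c:
    if 15<cv2.contourArea(k)<400:
        r=cv2.fitEllipse(k) if len(k)>4 else None
        M=cv2.moments(k); u,v=M['m10']/M['m00'],M['m01']/M['m00']
        if 180<u<320 and 200<v<340: print("disc",cv2.contourArea(k),u,v,np.round(onz("side",u,v,66),1),r)
# blue plate
s=cv2.imread("pics/scene0.png");hs=cv2.cvtColor(s,cv2.COLOR_BGR2HSV)
b=cv2.inRange(hs,(105,150,60),(125,255,255));b[:170]=0
k=max(cv2.findContours(b,0,2)[0],key=cv2.contourArea)
p=cv2.boxPoints(cv2.minAreaRect(k));
h=cv2.convexHull(k); q=cv2.approxPolyDP(h,0.03*cv2.arcLength(h,True),True)[:,0]
for u,v in q: print("plate",u,v,np.round(onz("scene",u,v,12),1))
y=cv2.inRange(hs,(20,180,120),(32,255,255)); y[:200]=0;y[320:]=0;y[:,:150]=0;y[:,320:]=0
k=max(cv2.findContours(y,0,2)[0],key=cv2.contourArea); print("yellow",cv2.boundingRect(k))
cv2.imwrite("pics/c2.png",cv2.resize(s[190:330,170:330],(800,700))[:600])
E
```

```text
orange side 131.0 (224, 251, 25, 23) ((236.18453979492188, 262.537841796875), (13.648238182067871, 25.21834945678711), 38.1572265625)
orange side 135.0 (200, 228, 23, 14) ((210.88796997070312, 233.61598205566406), (20.21405601501465, 13.058638572692871), 10.30484676361084)
orange side 76.5 (207, 215, 19, 13) ((216.54747009277344, 218.75550842285156), (17.096654891967773, 10.330488204956055), 25.016895294189453)
disc 59.5 236.21568627450978 261.0364145658263 [414.  -85.4  66. ] ((236.2729949951172, 261.1417541503906), (8.422341346740723, 9.63383674621582), 85.5101318359375)
disc 90.0 212.84444444444443 226.46666666666667 [403.2  54.8  66. ] ((212.7279815673828, 226.37722778320312), (9.823492050170898, 12.52621841430664), 82.82083129882812)
plate 207 224 [623.6 -60.4  12. ]
plate 316 259 [609.  255.4  12. ]
plate 291 320 [793.7 250.   12. ]
plate 179 270 [780.7 -65.5  12. ]
yellow (279, 228, 23, 29)
```

View pics/c1.png

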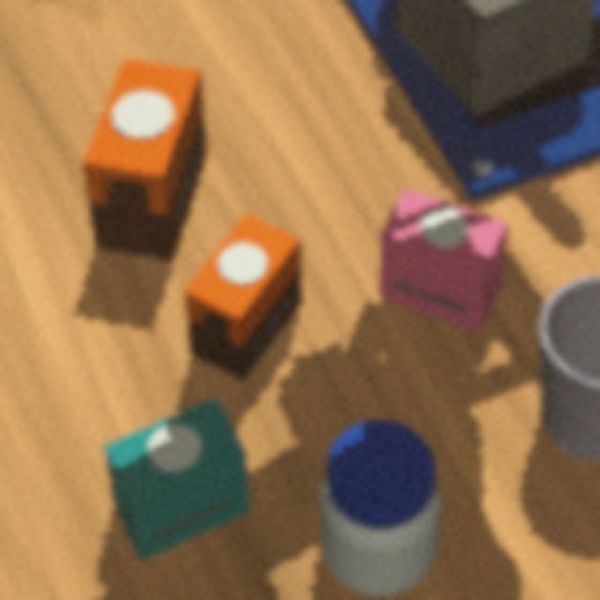

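View pics/c2.png

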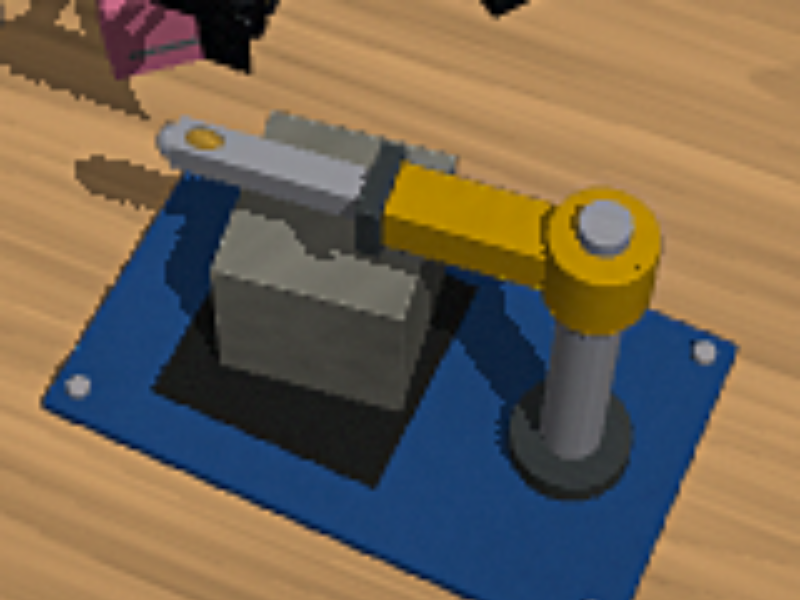

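The small orange head is confirmed: it's visibly smaller, with its disc near (414,-85). Next I'll fix the stand, boom, cube and head yaw.

```bash
python3 - <<'E'
from h import *
s=lambda u,v,z:np.round(onz("scene",170+u/5,190+v/5,z),1)
print("cap",s(606,225,228),s(606,225,235)); print("ring",s(571,437,20)); print("tip",s(163,138,200)); print("ball",s(204,137,212))
print("screws",s(77,385,14),s(705,351,14))
print("cube top corners near",s(215,275,112),s(405,318,112),"z12",s(222,368,12),s(405,408,12))
ss=lambda u,v,z:np.round(onz("side",u*.64,v*.64,z),1)
print("side screws",ss(396,277,14),ss(529,350,14),ss(458,374,14),ss(462,260,14))
c=lambda u,v,z:np.round(onz("side",180+u*140/600,200+v*140/600,z),1)
print("head top corners",[c(*p,66) for p in((250,214),(300,243),(236,318),(188,290))], "disc",c(243,263,67))
# rectified plate rect
im=cv2.imread("pics/scene0.png");hs=cv2.cvtColor(im,cv2.COLOR_BGR2HSV)
b=cv2.inRange(hs,(105,150,40),(125,255,255));b[:170]=0
k=max(cv2.findContours(b,0,2)[0],key=cv2.contourArea)[:,0]
P=np.array([onz("scene",u,v,12)[:2] for u,v in k],np.float32)
print(cv2.minAreaRect(P))
# pink, teal, jar bystander positions
for n,p in dict(pink=(443,390),teal=(346,475),jar=(420,482),bigO=(334,354),mould=(501,435)).items(): print(n,ss(*p,{'jar':85,'mould':90}.get(n,66)))
w=cv2.imread("pics/wrist0.png"); cv2.imwrite("pics/w0.png",w)
E
```

```text
cap [695.6 195.6 228. ] [699.8 196.5 235. ]
ring [696.8 196.3  20. ]
tip [715.3 -14.5 200. ]
ball [714.2   6.8 212. ]
screws [767.3 -53.5  14. ] [618.8 244.3  14. ]
cube top corners near [728.2  13.4 112. ] [713.6 108.9 112. ] z12 [727.6  11.6  12. ] [711.3 109.7  12. ]
side screws [620.6 245.3  14. ] [760.9 -56.6  14. ] [608.7 -49.4  14. ] [775.8 232.2  14. ]
head top corners [array([434.1, -53.9,  66. ]), array([452.8, -88.3,  66. ]), array([ 394.5, -122.4,   66. ]), array([376.5, -90.9,  66. ])] disc [414.5 -87.6  67. ]
((695.904296875, 95.01757049560547), (317.93389892578125, 190.05764770507812), 87.65962982177734)
pink [ 544.3 -106.1   66. ]
teal [ 329.9 -187.8   66. ]
jar [ 422.3 -258.7   85. ]
bigO [405.4  53.3  66. ]
mould [ 574.3 -242.2   90. ]
```

View pics/wrist0.png

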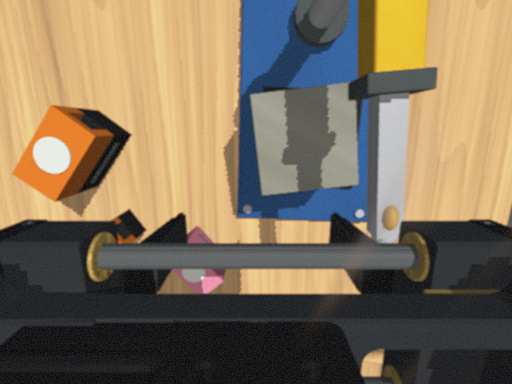

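```bash
python3 - <<'E'
from h import *
from scipy.spatial.transform import Rotation as R
s=state(); print(s["t"],s["tcp_rot"],s["eef_pos"],s["opening"]); 
print(R.from_euler('xyz',s["tcp_rot"]).as_matrix().round(2) if len(np.ravel(s["tcp_rot"]))==3 else s["tcp_rot"])
print("ball w",onz("wrist",391,217,212).round(1)); print("bar end of collar mid",onz("wrist",391,97,209).round(1))
print("cube corners w",[onz("wrist",*p,112).round(1) for p in((250,93),(353,83),(359,184),(264,195))])
E
```

```text
0.15 [-3.14071461e+00 -6.74226502e-05  1.57082316e+00] [6.24812344e+02 4.94159986e-02 2.14187732e+02] 0.9964904268670826
[[-0.  1. -0.]
 [ 1.  0.  0.]
 [ 0. -0. -1.]]
ball w [715.    7.4 212. ]
bar end of collar mid [707.6  83.9 209. ]
cube corners w [array([618.2,  97.8, 112. ]), array([715.5, 106.8, 112. ]), array([729.7,   9.6, 112. ]), array([632.1,  -2.1, 112. ])]
```

Call:
move_arm(commands=[[[0, 0, 4], [0, 0, 0], 0.6], [[4.4, 1.9, 0], [0, 0, 5], 0.6], [[4.3, 1.8, 0], [0, 0, 0], 0.6], [[0, 0, 0], [0, 0, 0], 0.6], [[0, 0, 0], [0, 0, 0], 0.6], [[0, 0, -3.5], [0, 0, 0], 0.6], [[0, 0, -3.5], [0, 0, 0], 0.5], [[0, 0, 0], [0, 0, 0], 0.4], [[0, 0, 0], [0, 0, 0], 0.4], [[0, 0, 0], [0, 0, 0], 0.4]])

```text
t: 1.15
eef_pos: [712.6, 36.8, 187.1]
tcp_rot: [3.139, 0.0, 1.658]
ft_force: [-0.1, 0.1, -0.3]
opening: 0.407
grip_force: 0.0
```

```bash
python3 - <<'E'
from h import *
import json
# swing arc at r=160 from theta -0.095 to 1.5
P=lambda t:np.array([697-160*np.sin(t),196-160*np.cos(t)])
ts=np.linspace(-0.09,1.5,19); d=[np.round((P(b)-P(a))/10,2).tolist() for a,b in zip(ts,ts[1:])]
print(np.degrees(ts[1]-ts[0])); print(d)
im=np.hstack([cv2.resize(read_camera(n),(400,300)) for n in("scene","wrist")]); cv2.imwrite("pics/d1.png",im)
E
```

```text
5.061127190322272
[[-1.41, -0.06], [-1.41, 0.06], [-1.4, 0.18], [-1.38, 0.31], [-1.35, 0.43], [-1.3, 0.54], [-1.25, 0.66], [-1.19, 0.77], [-1.12, 0.87], [-1.03, 0.96], [-0.95, 1.05], [-0.85, 1.13], [-0.75, 1.2], [-0.64, 1.26], [-0.52, 1.31], [-0.41, 1.35], [-0.29, 1.38], [-0.16, 1.4]]
```

View pics/d1.png

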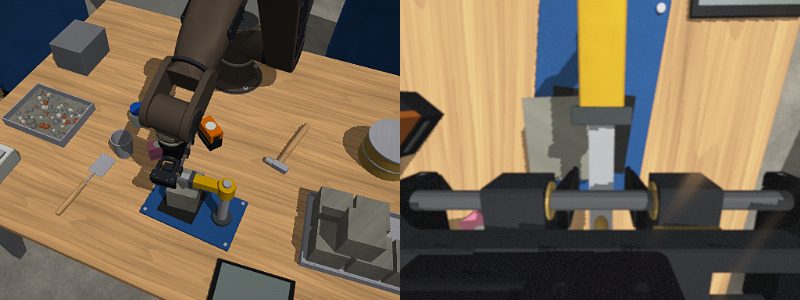

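The wrist view shows the bar (600,150) between the fingers. Now the swing.

Call:
move_arm(commands=[[[-1.41, -0.06, 0], [0, 0, -5], 0.4], [[-1.41, 0.06, 0], [0, 0, -5], 0.4], [[-1.4, 0.18, 0], [0, 0, -5], 0.4], [[-1.38, 0.31, 0], [0, 0, -5], 0.4], [[-1.35, 0.43, 0], [0, 0, -5], 0.4], [[-1.3, 0.54, 0], [0, 0, -5], 0.4], [[-1.25, 0.66, 0], [0, 0, -5], 0.4], [[-1.19, 0.77, 0], [0, 0, -5], 0.4], [[-1.12, 0.87, 0], [0, 0, -5], 0.4], [[-1.03, 0.96, 0], [0, 0, -5], 0.4]])

```text
t: 2.25
eef_pos: [583.8, 84.3, 186.1]
tcp_rot: [3.139, -0.002, 0.782]
ft_force: [2.1, 0.3, -0.5]
opening: 0.398
grip_force: 0.9
```

Call:
move_arm(commands=[[[-0.95, 1.05, 0], [0, 0, -5], 0.4], [[-0.85, 1.13, 0], [0, 0, -5], 0.4], [[-0.75, 1.2, 0], [0, 0, -5], 0.4], [[-0.64, 1.26, 0], [0, 0, -5], 0.4], [[-0.52, 1.31, 0], [0, 0, -5], 0.4], [[-0.41, 1.35, 0], [0, 0, -5], 0.4], [[-0.29, 1.38, 0], [0, 0, -5], 0.4], [[-0.16, 1.4, 0], [0, 0, -5], 0.4], [[0, 0, 0], [0, 0, 0], 0.4], [[0, 0, 0], [0, 0, 0], 0.4]])

```text
t: 3.25
eef_pos: [538.1, 185.0, 185.4]
tcp_rot: [3.142, -0.001, 0.09]
ft_force: [0.2, 0.1, -0.0]
opening: 0.4
grip_force: 0.0
```

Call:
move_arm(commands=[[[0, 0, 0], [0, 0, 0], 0.5], [[0, 0, 4], [0, 0, 0], 0.5], [[0, 0, 4], [0, 0, 0], 0.5], [[0, -5, 0], [0, 0, 0], 0.8], [[0, -5, 0], [0, 0, 0], 0.8], [[-2, -5, 0], [0, 0, 0], 0.8], [[-4, -4, 0], [0, 0, 0], 0.8], [[0, -4, 0], [0, 0, 0], 0.8], [[0, 0, 0], [0, 0, 0], 0.8], [[0, 0, 0], [0, 0, 0], 0.8]])

```text
t: 4.25
eef_pos: [483.9, -37.8, 264.9]
tcp_rot: [3.142, -0.0, 0.086]
ft_force: [-0.4, -0.3, 0.6]
opening: 0.797
grip_force: 0.0
```

```bash
python3 - <<'E'
from h import *
s=state(); print(s["t"],s["eef_pos"],s["tcp_rot"])
for n in("scene","side","wrist"): cv2.imwrite(f"pics/{n}2.png",read_camera(n))
a=cv2.imread("pics/scene2.png")[150:330,150:330]; b=cv2.imread("pics/wrist2.png")
cv2.imwrite("pics/d2.png",np.hstack([cv2.resize(a,(384,384),interpolation=2),cv2.resize(b,(416,384))]))
E
```

```text
4.25 [483.88921558 -37.81291884 264.90013852] [ 3.14150479e+00 -4.18208656e-04  8.55058410e-02]
```

View pics/d2.png

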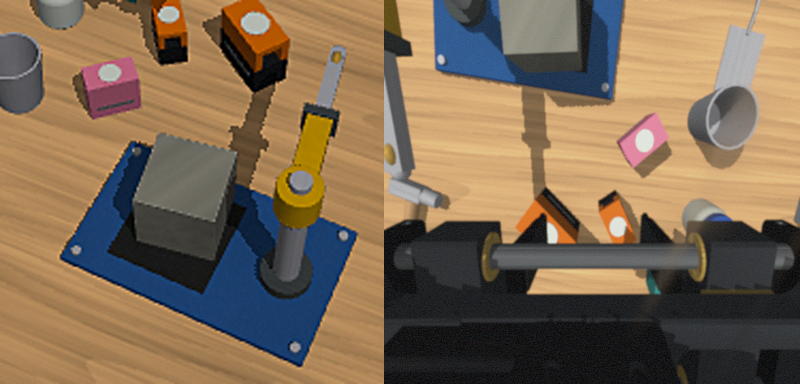

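Boom is out: ball at crop px (336,57), head disc at (168,16); both views see everything. Measuring with masks.

```bash
cat >> h.py <<'E'
def discs(n,im,z,lo=12,hi=500):
    hs=cv2.cvtColor(im,cv2.COLOR_BGR2HSV); w=cv2.inRange(hs,(0,0,170),(179,45,255)); o=[]
    for k in cv2.findContours(w,0,2)[0]:
        a=cv2.contourArea(k)
        if lo<a<hi and len(k)>4:
            M=cv2.moments(k); u,v=M['m10']/M['m00'],M['m01']/M['m00']; o.append((round(u,1),round(v,1),a,onz(n,u,v,z).round(1)))
    return o
E
python3 - <<'E'
from h import *
for n in("scene","side","wrist"):
    im=cv2.imread(f"pics/{n}2.png"); print(n,[(*d[:3],d[3].tolist()) for d in discs(n,im,67) if 350<d[3][0]<470 and -150<d[3][1]<100])
    hs=cv2.cvtColor(im,cv2.COLOR_BGR2HSV)
    m=cv2.inRange(hs,(18,100,90),(30,255,255))
    for k in cv2.findContours(m,0,2)[0]:
        if cv2.contourArea(k)>12:
            c=cv2.moments(k);u,v=c['m10']/c['m00'],c['m01']/c['m00'];p=onz(n,u,v,212)
            if 480<p[0]<540 and 120<p[1]<230: print("  ball",cv2.contourArea(k),u,v,p.round(1))
sc=lambda u,v,z:onz("scene",150+u*180/384,150+v*180/384,z).round(1)
print("ball",sc(336,57,212),"tip",sc(337,46,200),"cap",sc(301,182,232))
# small head top orange box fit from scene & wrist, rectified
for n,reg in(("wrist",None),("side",None)):
    im=cv2.imread(f"pics/{n}2.png");hs=cv2.cvtColor(im,cv2.COLOR_BGR2HSV)
    m=cv2.inRange(hs,(3,200,185),(16,255,255))
    for k in cv2.findContours(m,0,2)[0]:
        if cv2.contourArea(k)>50:
            P=np.array([onz(n,*q,66)[:2] for q in k[:,0]],np.float32); print(n,cv2.contourArea(k),cv2.minAreaRect(P))
E
```

```text
scene [(269.0, 160.4, 86.0, [380.8, 29.4, 67.0]), (228.7, 156.1, 43.5, [412.7, -87.2, 67.0])]
side [(236.1, 261.1, 50.0, [413.6, -86.1, 67.0]), (212.7, 226.3, 79.5, [402.8, 54.5, 67.0])]
wrist [(206.5, 233.4, 177.5, [395.9, 30.6, 67.0]), (287.5, 226.2, 273.0, [417.4, -85.1, 67.0])]
  ball 184.5 6.166214995483287 153.71273712737127 [511.5 173.1 212. ]
ball [511.3 174.7 212. ] tip [485.3 168.8 200. ] cap [698.8 196.2 232. ]
wrist 50.5 ((396.5751647949219, -86.04904174804688), (9.129373550415039, 22.62511444091797), 0.7407802939414978)
wrist 573.5 ((393.8141784667969, 42.188720703125), (90.54560852050781, 53.9493293762207), 52.37600326538086)
wrist 356.0 ((424.3585205078125, -81.4719467163086), (53.9366569519043, 37.50756072998047), 33.7872200012207)
side 190.0 ((403.2121276855469, 53.71923828125), (91.49382781982422, 50.598960876464844), 52.12803268432617)
```

Call:
move_arm(commands=[[[-2, -2.5, 0], [0, 0, 7.1], 0.8], [[-2.5, -2.4, -2.5], [0, 0, 7.1], 0.8], [[-2.5, 0, -3], [0, 0, 7.1], 0.8], [[0, 0, -3], [0, 0, 7.1], 0.8], [[0, 0, -4], [0, 0, 0], 0.8], [[0, 0, 0], [0, 0, 0], 0.8], [[0, 0, 0], [0, 0, 0], 0.8]])

```text
t: 5.1
eef_pos: [414.3, -85.2, 140.1]
tcp_rot: [-3.141, 0.001, 0.584]
ft_force: [-0.2, 0.6, 1.4]
opening: 0.801
grip_force: 0.0
```

```bash
python3 - <<'E'
from h import *
s=state(); print(s["t"],s["eef_pos"],s["tcp_rot"],s["joints"])
b=read_camera("side"); a=read_camera("wrist");ci=camera_info("wrist")
for n,im in(("side",b),("wrist",a)): print(n,[(*d[:3],d[3].tolist()) for d in discs(n,im,67,12,2000) if 350<d[3][0]<470 and -150<d[3][1]<0])
cv2.imwrite("pics/d3.png",np.hstack([cv2.resize(b[180:330,160:310],(384,384),interpolation=2),cv2.resize(a,(416,384))]))
E
```

```text
5.1 [414.32592114 -85.2223792  140.05928819] [-3.14054423e+00  7.79055509e-04  5.83801336e-01] [-3.59279535e-01  3.21578849e-01  2.11733686e+00 -2.28825374e-05
  7.03983043e-01  6.27733316e-01]
side [(236.3, 261.1, 54.0, [413.8, -86.2, 67.0])]
wrist [(258.5, 199.1, 717.0, [417.2, -85.8, 67.0])]
```

View pics/d3.png

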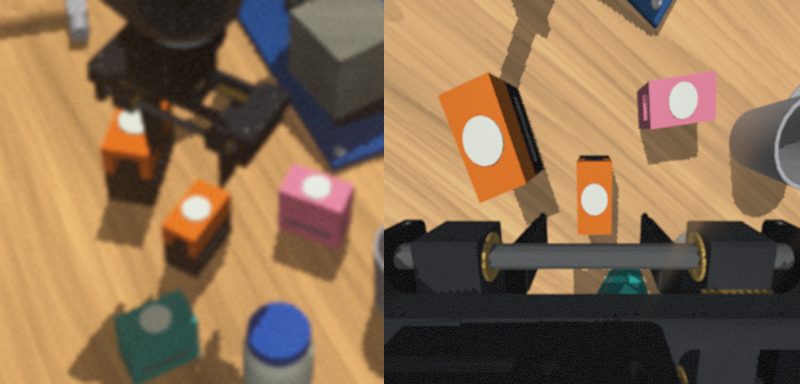

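The small orange head sits centred and aligned between the fingers. Descending and gripping.

Call:
move_arm(commands=[[[0.1, -0.05, -3], [0, 0, 0], 0.8], [[0, 0, -3], [0, 0, 0], 0.8], [[0, 0, -3], [0, 0, 0], 0.8], [[0, 0, -2.5], [0, 0, 0], 0.8], [[0, 0, 0], [0, 0, 0], 0.8], [[0, 0, 0], [0, 0, 0], 0.4], [[0, 0, 0], [0, 0, 0], 0.3], [[0, 0, 0], [0, 0, 0], 0.2], [[0, 0, 0], [0, 0, 0], 0.2], [[0, 0, 0], [0, 0, 0], 0.2]])

```text
t: 6.2
eef_pos: [415.2, -86.3, 25.2]
tcp_rot: [3.141, -0.001, 0.583]
ft_force: [-0.2, -0.3, 0.1]
opening: 0.437
grip_force: 0.0
```

Call:
move_arm(commands=[[[0, 0, 0], [0, 0, 0], 0.2], [[0, 0, 0], [0, 0, 0], 0.2], [[0, 0, 2], [0, 0, 0], 0.2], [[0, 0, 3], [0, 0, 0], 0.2], [[0, 0, 3], [0, 0, 0], 0.2], [[0, 0, 0], [0, 0, 0], 0.2], [[0, 0, 0], [0, 0, 0], 0.2]])

```text
t: 6.9
eef_pos: [414.9, -86.2, 104.6]
tcp_rot: [3.141, -0.001, 0.583]
ft_force: [0.2, 0.2, -3.3]
opening: 0.425
grip_force: 30.0
```

Call:
move_arm(commands=[[[0, 0, 4], [0, 0, 0], 0.2], [[0, 0, 3.3], [0, 0, 0], 0.2], [[0.4, 4, 0], [0, 0, -6.6], 0.2], [[0.4, 4, 0], [0, 0, -6.6], 0.2], [[0.6, 4, 0], [0, 0, -6.6], 0.2], [[0, 4, 0], [0, 0, -6.5], 0.2], [[0, 4, 0], [0, 0, 0], 0.2], [[0, 4.9, 0], [0, 0, 0], 0.2], [[0, 0, 0], [0, 0, 0], 0.2], [[0, 0, 0], [0, 0, 0], 0.2]])

```text
t: 7.9
eef_pos: [428.2, 163.6, 176.0]
tcp_rot: [3.141, 0.003, 0.127]
ft_force: [-0.4, -1.1, -2.8]
opening: 0.418
grip_force: 30.0
```

```bash
python3 - <<'E'
from h import *
s=state(); print(s["t"],s["eef_pos"],s["tcp_rot"],s["ft_force"])
for n in("scene","side","wrist"): cv2.imwrite(f"pics/{n}4.png",read_camera(n))
a=cv2.imread("pics/scene4.png")[120:260,220:360]; b=cv2.imread("pics/wrist4.png"); 
cv2.imwrite("pics/d4.png",np.hstack([cv2.resize(a,(384,384),interpolation=2),cv2.resize(b,(416,384))]))
E
```

```text
7.9 [428.15651023 163.55648617 175.97671704] [3.14111972e+00 3.03237765e-03 1.26765997e-01] [-0.44058471 -1.08215567 -2.77867693]
```

View pics/d4.png

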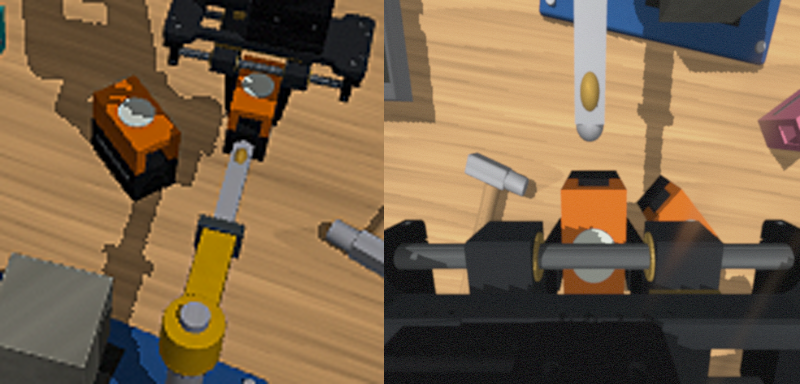

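Well lined up: bar centre ~(590,100), head ~(593,200). Now the exact lateral and angular offset in the tool frame.

```bash
python3 - <<'E'
from h import *
ci=camera_info("wrist"); s=state(); t=np.array(s["eef_pos"]); yaw=s["tcp_rot"][2]
ex=np.array([np.cos(yaw),np.sin(yaw)]); ey=np.array([-ex[1],ex[0]])
im=cv2.imread("pics/wrist4.png"); hs=cv2.cvtColor(im,cv2.COLOR_BGR2HSV)
f=lambda u,v,z:(lambda p:(round(ex@p,1),round(ey@p,1)))(onz("wrist",u,v,z,ci)[:2]-t[:2])
g=(hs[...,1]<50)&(hs[...,2]>90)
for v in(10,30,50,65):
    x=np.where(g[v,225:290])[0]+225; print("bar",v,x[0],x[-1],f(x[0],v,209),f(x[-1]+1,v,209))
o=cv2.inRange(hs,(3,170,100),(18,255,255))
for v in(195,205,215):
    x=np.where(o[v,200:310])[0]+200; print("head",v,x[0],x[-1],f(x[0],v,217),f(x[-1]+1,v,217))
m=cv2.inRange(hs,(18,100,70),(30,255,255))[60:125,230:290]; c=cv2.moments(m); print("ball",f(c['m10']/c['m00']+230,c['m01']/c['m00']+60,212))
# scene/side: bar tip proj check
for n in("scene",): 
    A=cv2.imread(f"pics/{n}4.png"); u,v=220+242*140/384,120+155*140/384; print("ball scene",onz(n,u,v,212)); print("ball tri",tri("scene",(u,v),"wrist",(c['m10']/c['m00']+230,c['m01']/c['m00']+60)))
print("collar",f(0,0,218))
E
```

```text
bar 10 234 273 (np.float64(118.1), np.float64(10.6)) (np.float64(118.1), np.float64(-7.5))
bar 30 234 274 (np.float64(109.9), np.float64(10.7)) (np.float64(110.0), np.float64(-8.1))
bar 50 234 272 (np.float64(101.6), np.float64(10.9)) (np.float64(101.6), np.float64(-7.3))
bar 65 234 272 (np.float64(95.1), np.float64(11.0)) (np.float64(95.1), np.float64(-7.4))
head 195 218 297 (np.float64(33.9), np.float64(19.5)) (np.float64(33.9), np.float64(-20.2))
head 205 218 298 (np.float64(28.8), np.float64(19.7)) (np.float64(28.8), np.float64(-20.8))
head 215 219 298 (np.float64(23.5), np.float64(19.4)) (np.float64(23.5), np.float64(-21.0))
ball (np.float64(82.3), np.float64(1.6))
ball scene [509.95883446 176.11997642 212.        ]
ball tri [510.07606815 174.74676759 211.83017197]
collar (np.float64(118.3), np.float64(107.9))
```

Call:
move_arm(commands=[[[0, 0.2, 0.2], [0, 0, 0], 0.2], [[0.8, 0.1, 0], [0, 0, 0], 0.2], [[0.8, 0.1, 0], [0, 0, 0], 0.2], [[0.8, 0.1, 0], [0, 0, 0], 0.2], [[0.8, 0.1, 0], [0, 0, 0], 0.2], [[0, 0, 0], [0, 0, 0], 0.2]])

```text
t: 8.65
eef_pos: [462.2, 168.8, 179.5]
tcp_rot: [3.142, -0.0, 0.124]
ft_force: [-0.2, 0.1, -2.0]
opening: 0.418
grip_force: 30.0
```

Call:
move_arm(commands=[[[0.8, 0.1, -0.15], [0, 0, 0], 0.2], [[0.8, 0.1, 0], [0, 0, 0], 0.2], [[0.8, 0.1, 0], [0, 0, 0], 0.2], [[0.8, 0.1, 0], [0, 0, 0], 0.2], [[0, 0, 0], [0, 0, 0], 0.2]])

```text
t: 9.15
eef_pos: [494.8, 173.0, 178.5]
tcp_rot: [-3.142, -0.003, 0.124]
ft_force: [2.0, 0.8, 4.7]
opening: 0.417
grip_force: 30.0
```

Call:
move_arm(commands=[[[0.8, 0.1, 0], [0, 0, 0], 0.2], [[0.8, 0.1, 0], [0, 0, 0], 0.2], [[0.8, 0.1, 0], [0, 0, 0], 0.2], [[0.8, 0.1, 0], [0, 0, 0], 0.2], [[0.8, 0.1, 0], [0, 0, 0], 0.2], [[0.8, 0.1, 0], [0, 0, 0], 0.2], [[0, 0, 0], [0, 0, 0], 0.2]])

```text
t: 9.85
eef_pos: [542.7, 178.9, 178.2]
tcp_rot: [3.142, -0.002, 0.124]
ft_force: [2.3, 1.2, 4.9]
opening: 0.419
grip_force: 30.0
```

Call:
move_arm(commands=[[[0.4, 0.05, 0], [0, 0, 0], 0.2], [[0.4, 0.05, 0], [0, 0, 0], 0.2], [[0.2, 0.02, 0], [0, 0, 0], 0.2], [[0, 0, 0], [0, 0, 0], 0.2]])

```text
t: 10.25
eef_pos: [551.1, 179.9, 177.6]
tcp_rot: [3.141, 0.001, 0.124]
ft_force: [1.8, 0.1, -1.5]
opening: 0.418
grip_force: 30.0
```

Call:
move_arm(commands=[[[0.3, 0.04, 0], [0, 0, 0], 0.2], [[0.2, 0.02, 0], [0, 0, 0], 0.2], [[0, 0, 0], [0, 0, 0], 0.2]])

```text
t: 10.55
eef_pos: [553.7, 180.3, 177.5]
tcp_rot: [3.141, 0.006, 0.124]
ft_force: [-11.3, -2.4, 1.5]
opening: 0.416
grip_force: 30.0
```

Call:
move_arm(commands=[[[0, 0, 0], [0, 0, 0], 0.2], [[0, 0, 0], [0, 0, 0], 0.2], [[0, 0, 0], [0, 0, 0], 0.5], [[0, 0, 0], [0, 0, 0], 0.5], [[0, 0, 0], [0, 0, 0], 0.5], [[0, 0, 0], [0, 0, 0], 0.5]])

```text
t: 11.15
eef_pos: [556.2, 180.5, 178.2]
tcp_rot: [3.141, -0.0, 0.124]
ft_force: [1.0, -0.3, -0.9]
opening: 0.498
grip_force: 0.0
```

```bash
python3 - <<'E'
from h import *
s=state(); print(s["t"],s["eef_pos"],s["tcp_rot"],s["ft_force"],s["opening"])
t=np.array(s["eef_pos"]);c=np.array([697,196.2]); r=t[:2]-c; th=np.arctan2(-r[0],-r[1]); R=np.hypot(*r); print(th,R)
ts=np.linspace(th,0.145,21);P=np.array([c-R*np.array([np.sin(a),np.cos(a)]) for a in ts])
print(np.degrees(ts[0]-ts[1]),(np.diff(P,axis=0)/10).round(2).tolist())
im=read_camera("wrist"); cv2.imwrite("pics/wrist5.png",im); ci=camera_info("wrist")
yaw=s["tcp_rot"][2]; ex=np.array([np.cos(yaw),np.sin(yaw)]); ey=np.array([-ex[1],ex[0]])
hs=cv2.cvtColor(im,cv2.COLOR_BGR2HSV); o=cv2.inRange(hs,(3,170,80),(18,255,255))
f=lambda u,v,z:(lambda p:(round(ex@p,1),round(ey@p,1)))(onz("wrist",u,v,z,ci)[:2]-t[:2])
x=np.where(o[205,200:310])[0]+200; print("head edges",f(x[0],205,217),f(x[-1]+1,205,217))
col=np.where(o[:230,258])[0]; print("head front",col[0],f(258,col[0],217)); 
print(hs[120:230:6,258].tolist())
E
```

```text
11.15 [556.19598165 180.53303294 178.22716727] [ 3.14147858e+00 -3.46124195e-04  1.23884182e-01] [ 1.00871725 -0.29007111 -0.91792065] 0.49799315552494167
1.4599842340929903 141.67295239941382
3.767152336988565 [[0.13, -0.92], [0.19, -0.91], [0.25, -0.9], [0.31, -0.88], [0.37, -0.86], [0.42, -0.83], [0.48, -0.8], [0.53, -0.77], [0.58, -0.73], [0.62, -0.69], [0.67, -0.65], [0.71, -0.6], [0.75, -0.55], [0.78, -0.5], [0.81, -0.45], [0.84, -0.4], [0.87, -0.34], [0.89, -0.28], [0.9, -0.22], [0.92, -0.16]]
head edges (np.float64(28.3), np.float64(19.4)) (np.float64(28.3), np.float64(-20.6))
head front 194 (np.float64(34.0), np.float64(-0.3))
[[23, 197, 232], [23, 199, 231], [23, 194, 233], [23, 198, 232], [23, 197, 231], [23, 194, 231], [23, 197, 230], [23, 195, 232], [22, 192, 226], [90, 14, 90], [78, 14, 91], [80, 9, 86], [90, 3, 83], [14, 195, 235], [14, 202, 235], [14, 202, 235], [14, 204, 234], [14, 202, 235], [14, 206, 234]]
```

The head is flush against the collar and the grip is released. Now the swing back.

Call:
move_arm(commands=[[[0.13, -0.92, 0], [0, 0, 3.77], 0.5], [[0.19, -0.91, 0], [0, 0, 3.77], 0.5], [[0.25, -0.9, 0], [0, 0, 3.77], 0.5], [[0.31, -0.88, 0], [0, 0, 3.77], 0.5], [[0.37, -0.86, 0], [0, 0, 3.77], 0.5], [[0.42, -0.83, 0], [0, 0, 3.77], 0.5], [[0.48, -0.8, 0], [0, 0, 3.77], 0.5], [[0.53, -0.77, 0], [0, 0, 3.77], 0.5], [[0.58, -0.73, 0], [0, 0, 3.77], 0.5], [[0.62, -0.69, 0], [0, 0, 3.77], 0.5]])

```text
t: 12.2
eef_pos: [594.7, 97.5, 178.2]
tcp_rot: [-3.141, 0.0, 0.785]
ft_force: [-2.0, 1.0, 0.3]
opening: 0.499
grip_force: 1.0
```

Call:
move_arm(commands=[[[0.67, -0.65, 0], [0, 0, 3.77], 0.5], [[0.71, -0.6, 0], [0, 0, 3.77], 0.5], [[0.75, -0.55, 0], [0, 0, 3.77], 0.5], [[0.78, -0.5, 0], [0, 0, 3.77], 0.5], [[0.81, -0.45, 0], [0, 0, 3.77], 0.5], [[0.84, -0.4, 0], [0, 0, 3.77], 0.5], [[0.87, -0.34, 0], [0, 0, 3.77], 0.5], [[0.89, -0.28, 0], [0, 0, 3.77], 0.5], [[0, 0, 0], [0, 0, 0], 0.5], [[0, 0, 0], [0, 0, 0], 0.5]])

```text
t: 13.2
eef_pos: [657.8, 60.0, 178.0]
tcp_rot: [-3.142, -0.0, 1.306]
ft_force: [0.1, -0.4, -0.6]
opening: 0.497
grip_force: 0.0
```

```bash
python3 - <<'E'
from h import *
s=state(); print(s["t"],s["eef_pos"],s["tcp_rot"],s["ft_force"],s["opening"]); t=np.array(s["eef_pos"])
im=read_camera("wrist"); cv2.imwrite("pics/wrist6.png",im); ci=camera_info("wrist")
yaw=s["tcp_rot"][2]; ex=np.array([np.cos(yaw),np.sin(yaw)]); ey=np.array([-ex[1],ex[0]])
hs=cv2.cvtColor(im,cv2.COLOR_BGR2HSV); o=cv2.inRange(hs,(3,170,60),(18,255,255))
f=lambda u,v,z:(lambda p:(p.round(1),round(ex@(p-t[:2]),1),round(ey@(p-t[:2]),1)))(onz("wrist",u,v,z,ci)[:2])
for v in(198,205,215):
    x=np.where(o[v,180:330])[0]+180; print("head edges",f(x[0],v,217),f(x[-1]+1,v,217))
d=read_camera("scene"); cv2.imwrite("pics/scene6.png",d)
print([(*q[:3],q[3].tolist()) for q in discs("scene",d,218,8,500) if 600<q[3][0]<760 and 0<q[3][1]<120])
E
```

```text
13.2 [657.84481707  59.97252917 177.9890802 ] [-3.14155515e+00 -9.64360128e-06  1.30627445e+00] [ 0.10223377 -0.36853418 -0.56101634] 0.4971099659471178
head edges (array([648.3,  95.1]), np.float64(31.4), np.float64(18.4)) (array([685.7,  85. ]), np.float64(31.4), np.float64(-20.3))
head edges (array([647.3,  91.6]), np.float64(27.7), np.float64(18.5)) (array([685.3,  81.3]), np.float64(27.7), np.float64(-20.9))
head edges (array([644.7,  86.8]), np.float64(22.4), np.float64(19.7)) (array([685.1,  75.8]), np.float64(22.4), np.float64(-22.1))
[]
```

Call:
move_arm(commands=[[[0.5, -0.12, 0], [0, 0, 2], 0.5], [[0.5, -0.12, 0], [0, 0, 2.2], 0.5], [[0.5, -0.1, 0], [0, 0, 2.2], 0.5], [[0.2, -0.03, 0], [0, 0, 0.6], 0.5], [[0, 0, 0], [0, 0, 0], 0.5], [[0, 0, 0], [0, 0, 0], 0.5]])

```text
t: 13.9
eef_pos: [674.9, 56.4, 178.2]
tcp_rot: [3.141, -0.0, 1.429]
ft_force: [-0.7, -0.8, -1.4]
opening: 0.497
grip_force: 0.0
```

```bash
cat > chk.py <<'E'
from h import *
s=state(); print(s["t"],s["eef_pos"],s["tcp_rot"],s["ft_force"],s["opening"]); t=np.array(s["eef_pos"])
im=read_camera("wrist"); cv2.imwrite("pics/wrist7.png",im); ci=camera_info("wrist")
yaw=s["tcp_rot"][2]; ex=np.array([np.cos(yaw),np.sin(yaw)]); ey=np.array([-ex[1],ex[0]])
hs=cv2.cvtColor(im,cv2.COLOR_BGR2HSV); o=cv2.inRange(hs,(3,170,60),(18,255,255))
f=lambda u,v,z:(lambda p:(p.round(1),round(ex@(p-t[:2]),1),round(ey@(p-t[:2]),1)))(onz("wrist",u,v,z,ci)[:2])
for v in(198,205,215):
    x=np.where(o[v,180:330])[0]+180; print("head edges",f(x[0],v,217),f(x[-1]+1,v,217))
E
python3 chk.py
```

```text
13.9 [674.88895857  56.37203008 178.22480253] [ 3.14118437e+00 -6.79795037e-05  1.42942968e+00] [-0.70080674 -0.82011935 -1.37624586] 0.4966319670316769
head edges (array([659.7,  90. ]), np.float64(31.2), np.float64(19.8)) (array([698. ,  84.6]), np.float64(31.2), np.float64(-19.0))
head edges (array([659.1,  86.4]), np.float64(27.5), np.float64(19.9)) (array([698.2,  80.8]), np.float64(27.5), np.float64(-19.6))
head edges (array([657.1,  81.3]), np.float64(22.2), np.float64(21.1)) (array([697.6,  75.6]), np.float64(22.2), np.float64(-19.8))
```

Call:
move_arm(commands=[[[0, 0, 0], [0, 0, 0], 0.7], [[0, 0, 0], [0, 0, 0], 0.7], [[0, 0, 2], [0, 0, 0], 0.7], [[0, 0, 4], [0, 0, 0], 0.7], [[0, 0, 4], [0, 0, 0], 0.7], [[0, 0, 4], [0, 0, 0], 0.7], [[-4, -3, 0], [0, 0, 0], 0.7], [[-4, -3, 0], [0, 0, 0], 0.7], [[-4, -3, 0], [0, 0, 0], 0.7], [[0, 0, 0], [0, 0, 0], 0.7]])

```text
t: 14.95
eef_pos: [551.4, -35.9, 319.0]
tcp_rot: [-3.142, 0.001, 1.428]
ft_force: [1.4, 1.2, 0.8]
opening: 0.699
grip_force: 0.0
```

```bash
python3 - <<'E'
from h import *
for n in("scene","wrist"): cv2.imwrite(f"pics/{n}8.png",read_camera(n))
a=cv2.imread("pics/scene8.png")[190:310,190:310]; b=cv2.imread("pics/wrist8.png")
cv2.imwrite("pics/d8.png",np.hstack([cv2.resize(a,(384,384),interpolation=2),cv2.resize(b,(416,384))]))
for n in("scene","wrist"): print(n,[(*q[:3],q[3].tolist()) for q in discs(n,cv2.imread(f"pics/{n}8.png"),218,8,2000) if 600<q[3][0]<760 and 0<q[3][1]<120])
E
```

```text
scene [(236.3, 207.5, 85.0, [669.4, 51.4, 218.0])]
wrist [(354.2, 144.0, 154.5, [657.4, 1.8, 218.0]), (368.2, 85.9, 782.5, [673.6, 54.0, 218.0])]
```

View pics/d8.png

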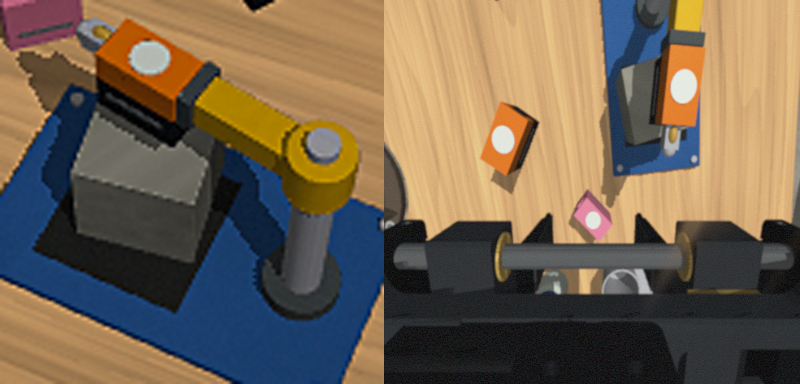

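The head is flush on the collar with the brass ball showing behind it (crop (98,33)). Its disc is at about (671,53) and the cube at about (672,53), so I'm handing in.

```bash
python3 -c "
from cell import env
print(env.job_done())"
```

```text
the job is handed in; nothing more can be done
None
```

The job is handed in (the hand-in gave no verdict): the small orange head is flush against the collar with the brass ball showing behind it, the boom is back with the head within about 3 mm of the cube's centre by camera, and the arm is clear of everything.

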